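# Square a shelf board into the measuring jig at the hardware counter

## Task

First take the dark wooden offcut off the black measuring jig and put it in the green bin. Then lay the pale board flat on the jig and push it square and fully home into the fence corner, its red end flush against the end stop and its long side flush along the back fence. Leave the jar, the paint can and the two cartons where they stand, and let go of everything.

Things in the scene. Friction and masses are not known exactly. Their poses are not given: they have to be found in the camera images.
- jig: Measuring jig, fixed: black bed 160 (x) x 240 (y) x 12 mm with two aluminium fences, 15 mm thick, 22 mm above the bed (tops 34 mm above the counter). Back fence (yellow scale on top): along y on the +x edge, all 240 mm. End stop (no scale): along x on the +y edge, the other 145 mm. The -x and -y edges are open. Origin: centre of the underside. Position and yaw vary.
- jig_corner (a point): The fence corner: where the inner faces of the back fence and the end stop meet, on the bed's upper surface; (65, 105, 12) mm from the jig's origin, same axes as the jig. The back fence's inner face is its plane x = 0, the end stop's is y = 0; the free bed lies towards -x and -y.
- board: Pale wooden board 160 (x) x 60 (y) x 22 mm (z), about 0.13 kg, with a red painted end at +x. Origin at the centre of its underside, x along its length towards the red end. Starts flat on the counter on one side of the jig, turned any way.
- board_mid (a point): The centre of the board (11 mm above its underside).
- board_red_end (a point): The centre of the board's red end face, 80 mm from the board's centre along its +x.
- offcut: Dark wooden offcut 90 (x) x 45 (y) x 45 mm (z), about 0.11 kg. Origin at the centre of its underside. Starts on the jig's bed, near the fence corner where the board must go, turned any way.
- offcut_mid (a point): The centre of the offcut (22.5 mm above its underside).
- bin: Green open-topped bin, fixed to the counter, 180 (x) x 150 (y) x 70 mm high outside, walls and floor 4 mm thick. Origin at the centre of its underside. Stands on the other side of the jig from the board.
- jar: Bystander: amber screw jar with a black cap, 64 mm across, 105 mm high, standing between the robot and the jig. Origin at the centre of its underside.
- paint_can: Bystander: blue and steel paint can, 100 mm across, 120 mm high, standing beyond one far side of the jig. Origin at the centre of its underside.
- carton_green: Bystander: green carton 75 (x) x 110 (y) x 60 mm high with a yellow band, beyond the other far side of the jig. Origin at the centre of its underside.
- carton_blue: Bystander: blue carton 55 (x) x 130 (y) x 45 mm high with a yellow band, standing just behind the back fence. Origin at the centre of its underside.
Mind the look-alikes: they are no part of the job. What is meant by the board is not blue, and is the smaller of those in its own colour. Several things have the shape of the bin; the one meant has the colours described above.

How it is judged:
By the outcome, as a careful person would: the job done as asked, in the order asked, and still so for the second after the job is handed in, with the robot touching nothing.
It also fails if it takes over 69 s, if anything falls off the work surface, if the arm or the gripper's body presses on something with over 40 N, if the wrist force passes 120 N, or if a joint passes its speed limit or range.

## Robot

A 7-joint arm with a two-finger parallel gripper is mounted at the origin on the work surface. World frame = base frame: x ahead of the robot, y to its left, z up, the work surface at z = 0. Lengths are in m, angles in rad, forces in N, time in s.
With the tool pointing down it reaches from about 0.35 to 0.9 m from the base axis. Payload 8.1 kg.
Tool frame: the origin (TCP) lies midway between the tips of the shut fingers; the grasp point (between the pads) lies 19 mm behind it; z points along the fingers, y is the direction in which the jaws open and shut (so a half turn about z gives the same grasp; the last joint's range is limited). The gripper opens to 85 mm and grips with 20 to 120 N. Pads are 22 mm wide; open, the fingers measure 114 mm over their backs; the gripper's body (76 mm by 85 mm) begins 54 mm behind the grasp point. The pads swing forward as they close: fully open they stand 13 mm farther back than shut.
Start: joints at [-1.38, 0.434, 0.025, 1.573, -0.012, 1.134, -0.075], TCP at [0.181, 0.598, 0.231] pointing down, gripper open.
Joint ranges: [-2.62, 2.62], [-0.44, 2.09], [-1.27, 1.32], [0.08, 2.57], [-1.32, 4.46], [0.12, 2], [-2.74, 2.74]. Speed limits (rad/s): [2.22, 2.22, 3.01, 3.01, 3.14, 3.14, 3.14].

## Interface

Orientations are given as a unit quaternion [w, x, y, z].
In Python, from workcell import ctrl gives the robot as it stands. The module is installed in compiled form; this text tells all that it offers.
- The arm moves only by the tool jog_arm, never from a script. Its argument "motion" is a list of rows, each an object with "dp": the shift along the tool's x, y, z in m, a list of three; "twist": the turn about the tool's z in rad. In form: [{"dp": [x, y, z], "twist": twist}, ...]. A call has 1 to 20 rows; each row is the pose to reach, as a shift and turn from the pose commanded when the call began, along the tool's axes at that moment; what a row does not reach only later rows make up. A row lasts 1/12 s, in which the tool goes at most 41.7 mm and 7.16 degrees, less where a joint would pass 70% of its speed; a pose out of reach is approached as far as the arm can. A call with a gripper value outside its range is refused whole. "hand" is the finger opening in m, from 0 to 0.0854, set as the call begins (left out, the last holds). The fingers move at their own pace and stop on an object; "newtons" is the grip in N (left out, the last holds). Time passes only in rows, so rows that repeat a pose let the fingers close. It gives the time, the measured TCP pose, the force and the opening at its end, in the units of the state.
- ctrl.read_state(): the state, without advancing time (a new reading comes with each control period).
- ctrl.snapshot(name): name is "scene" or "top" or "wrist"; returns (picture, depth): 480x640x3 uint8, blue, green, red; 480x640 float32, m along the optical axis (not along the pixel's ray), 0 where there is no reading.
- ctrl.camera_model(name): a dict with "mtx" (3x3 intrinsics, pixels), "k1" (the pictures are not rectified: a ray, as slopes to the right and down, at radius r is drawn at 1 + k1 r^2 times it, then the intrinsics apply), "rvec" (rotation vector, rad) and "tvec" (3), from world to camera coordinates, as OpenCV has them. Camera axes: x right, y down, z forward; pixel columns grow to the right and rows downward; lengths in m; the calibration is good to about 2 mm. A picture is of the moment at which its call begins: read the wrist's pose just before it. camera_model takes no time and is no camera call; for the wrist camera it gives the pose at the moment of the call.
- ctrl.sign_off(): hands the job in, once; it reports no verdict.
Trained networks look in the newest picture that a camera, given by its name, has taken for a name from the list of things; names that differ only in an ending like _2 or _b are one class to them, and where a whole thing is asked for, a point or a joint stands for the part that bears it (a point fixed in the world has none). Each returns a list of dicts, best first, with "p" (0 to 1); they miss things now and then, are a little off and sometimes report something else, mostly with a low value. They report only what shows in the picture. A call takes as long as a camera call. They do not tell look-alikes from the thing itself.
- ctrl.boxes_of(camera, thing): "box" ([left, top, width, height] in pixels, round what is visible of it).
The state is a dict: "time": time; "joints": joint angles; "dq": joint speeds; "joint_torque": joint torques, N m; "position": TCP position; "tcp_rot": TCP orientation; "wrist_force": force on the tool from outside, world axes, zero at the start; "moment": the same for the moment, N m; "opening": opening from 0.0 (shut) to 1.0 (fully open).
Only numpy, scipy, OpenCV 4.12 (cv2) and the standard library are available. Lean on these libraries where they do the work, as an engineer would, in place of code of your own. Each camera call takes 0.05 s, during which the arm holds its last target. There are 200 camera calls.

## Working session

There is one attempt and no reset: what is moved stays moved. The work goes in short steps, Python scripts to look and compute and a tool call to move; the robot and the scene stay as the last step left them, time stands still between calls to the robot, and variables do not carry over. Pictures are saved under pics/ and viewed, about 8 in all and at most 12, crops included, and the job is handed in when it is done.

Besides the shell and the picture viewer there is one more tool, called after "Emit:" by a JSON object that holds its "api" and its "payload", one argument or row to a line. jog_arm: Moves the arm, as the interface text tells. Its arguments: {"type":"object","properties":{"motion":{"type":"array"},"hand":{"type":"number"},"newtons":{"type":"number"}},"required":["motion"]}

```bash
mkdir -p pics; cat > h.py <<'E'
import numpy as np, cv2
from scipy.spatial.transform import Rotation as R
from workcell import ctrl
def cam(n):
    m=ctrl.camera_model(n); K=np.array(m["mtx"],float); Rw=cv2.Rodrigues(np.array(m["rvec"],float))[0]; t=np.array(m["tvec"],float).ravel()
    return K,m["k1"],Rw,t
def rays(c,uv):
    K,k1,Rw,t=c; uv=np.atleast_2d(uv).astype(float)
    d=np.c_[(uv[:,0]-K[0,2])/K[0,0],(uv[:,1]-K[1,2])/K[1,1]]; s=d.copy()
    for _ in range(8): s=d/(1+k1*(s**2).sum(1,keepdims=True))
    return np.c_[s,np.ones(len(s))]
def at_z(c,uv,z):
    K,k1,Rw,t=c; d=rays(c,uv)@Rw; o=-Rw.T@t
    return o+d*((z-o[2])/d[:,2])[:,None]
def cloud(c,depth):
    v,u=np.mgrid[0:480,0:640]; uv=np.c_[u.ravel(),v.ravel()]
    P=(rays(c,uv)*depth.ravel()[:,None]-c[3])@c[2]
    P[depth.ravel()==0]=np.nan
    return P.reshape(480,640,3)
def proj(c,P):
    K,k1,Rw,t=c; q=np.atleast_2d(P)@Rw.T+t; s=q[:,:2]/q[:,2:]
    s=s*(1+k1*(s**2).sum(1,keepdims=True)); return s*[K[0,0],K[1,1]]+[K[0,2],K[1,2]]
def st():
    s=ctrl.read_state(); print("t %.2f"%s["time"],"pos",np.round(s["position"],4),"q",np.round(s["tcp_rot"],4),"F",np.round(s["wrist_force"],1),"op %.3f"%s["opening"],"j",np.round(s["joints"],2)); return s
E
python3 - <<'E'
from h import *
s=st(); print(R.from_quat(np.roll(s["tcp_rot"],-1)).as_matrix().round(3))
for n in("scene","top"):
    c=cam(n); im,d=ctrl.snapshot(n); cv2.imwrite(f"pics/{n}0.png",im); np.savez(f"{n}0.npz",im=im,d=d)
    P=cloud(c,d)
    print(n,"cam pos",-c[2].T@c[3])
    for th in("jig","board","offcut","bin","jar","paint_can","carton_green","carton_blue"):
        for b in ctrl.boxes_of(n,th)[:4]:
            x,y,w,h=b["box"]; print(th,round(b["p"],2),np.round(b["box"]),P[min(479,int(y+h/2)),min(639,int(x+w/2))].round(3))
E
```

```text
t 0.00 pos [0.1809 0.5977 0.2305] q [-0.000e+00  1.464e-01  9.892e-01 -8.000e-04] F [0.3 0.6 0. ] op 0.998 j [-1.38  0.44  0.02  1.57 -0.01  1.13 -0.08]
[[-0.957  0.29  -0.   ]
 [ 0.29   0.957 -0.002]
 [-0.    -0.002 -1.   ]]
scene cam pos [ 1.19674802 -0.03965528  1.1911023 ]
jig 0.66 [259. 251.  97.  76.] [0.586 0.001 0.051]
board 0.9 [411. 231.  40.  48.] [0.519 0.379 0.025]
board 0.79 [336. 179.  69.  42.] [0.291 0.245 0.033]
bin 0.96 [140. 244.  74.  83.] [ 0.489 -0.374  0.004]
bin 0.95 [176. 172.  67.  68.] [ 0.209 -0.272  0.005]
bin 0.71 [288. 261.  35.  36.] [ 0.556 -0.004  0.052]
jar 0.95 [264. 222.  19.  42.] [ 0.443 -0.076  0.09 ]
jar 0.18 [286. 311.  55.  42.] [ 0.712 -0.001  0.042]
paint_can 0.66 [392. 288.  46.  51.] [0.741 0.255 0.121]
carton_green 0.57 [186. 320.  51.  47.] [ 0.71  -0.267  0.058]
carton_green 0.45 [289. 261.  34.  35.] [0.557 0.002 0.056]
carton_blue 0.75 [290. 308.  51.  48.] [0.713 0.004 0.044]
top cam pos [0.36384474 0.04822105 1.10494498]
jig 0.6 [285. 158. 111.  87.] [0.553 0.002 0.058]
jig 0.28 [168. 194.  32.  72.] [0.499 0.379 0.021]
board 0.8 [165. 197.  36.  69.] [0.497 0.382 0.021]
board 0.68 [188. 274.  98.  94.] [0.282 0.249 0.032]
board 0.68 [326. 188.  34.  44.] [ 0.536 -0.002  0.057]
board 0.58 [ 79. 264.  71.  50.] [0.363 0.545 0.022]
offcut 0.78 [324. 187.  37.  45.] [ 0.536 -0.002  0.057]
offcut 0.69 [195. 111.  50.  55.] [0.692 0.268 0.121]
bin 0.79 [412. 297.  92.  96.] [ 0.217 -0.269  0.007]
bin 0.65 [450. 173.  92. 100.] [ 0.504 -0.375  0.005]
jar 0.93 [359. 246.  29.  31.] [ 0.412 -0.064  0.107]
paint_can 0.65 [197. 110.  50.  59.] [0.689 0.264 0.121]
carton_green 0.62 [427. 123.  57.  44.] [ 0.685 -0.271  0.061]
carton_blue 0.91 [310. 122.  60.  43.] [ 0.698 -0.002  0.044]
```

```bash
python3 - <<'E'
import cv2
a=cv2.imread("pics/top0.png"); cv2.imwrite("pics/top0b.png",cv2.resize(a[60:440,60:580],(800,585),interpolation=cv2.INTER_CUBIC))
E
```

```text
(no output)
```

View pics/top0b.png

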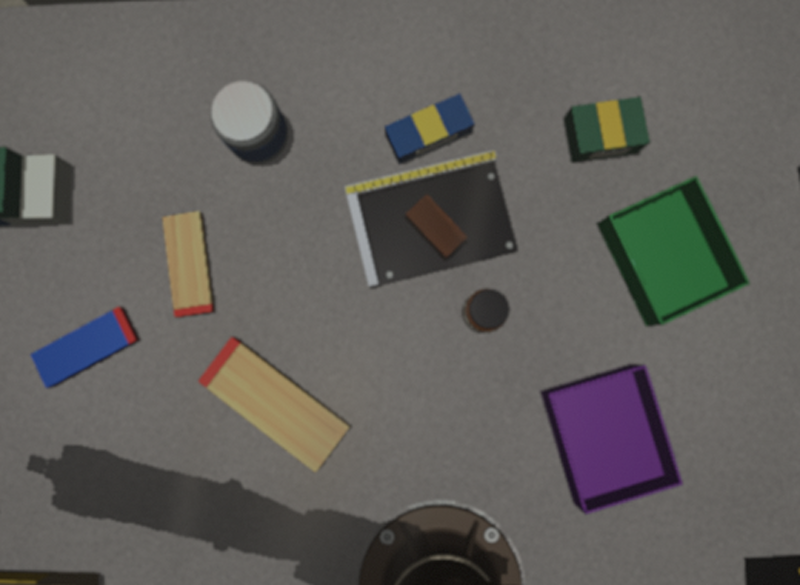

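The picture, a crop of the top view, has world +x up and +y to the left. It shows:
- the jig, with the end stop at the left and the back fence with its scale at the top
- the dark offcut on the bed at (436,226)
- the small pale board at (188,263), red end down (towards the robot)
- the green bin at (673,250)

The look-alikes are the larger pale board, the blue board and the purple bin. Next I fit the poses from depth.

```bash
cat >> h.py <<'E'
def rect(P,mask,plane=None):
    q=P[mask]; q=q[np.isfinite(q[:,0])]
    m=np.zeros(mask.shape,np.uint8)
    xy=q[:,:2]; (c,s,a)=cv2.minAreaRect((xy*1000).astype(np.float32)); return np.array(c).round(1),np.array(s).round(1),round(a,1),len(q),q[:,2].mean().round(4)
E
python3 - <<'E'
from h import *
for n in("top","scene"):
    f=np.load(n+"0.npz"); c=cam(n); P=cloud(c,f["d"]); im=f["im"]; hsv=cv2.cvtColor(im,cv2.COLOR_BGR2HSV)
    X,Y,Z=P[...,0],P[...,1],P[...,2]
    reg=lambda x,y,r:np.hypot(X-x,Y-y)<r
    def clean(m): return cv2.morphologyEx(m.astype(np.uint8),cv2.MORPH_OPEN,np.ones((2,2)))>0
    print(n,"counter z",np.nanmedian(Z[reg(.45,.2,.03)]))
    off=clean(reg(.54,0,.08)&(Z>.045)); print("offcut",rect(P,off))
    bd=clean(reg(.5,.38,.12)&(Z>.015)); print("board",rect(P,bd))
    red=bd&((hsv[...,0]<8)|(hsv[...,0]>172))&(hsv[...,1]>150); print("red",np.nanmean(P[red],0))
    fe=clean(reg(.555,0,.17)&(Z>.027)&(Z<.04)&~cv2.dilate(off.astype(np.uint8),np.ones((5,5))).astype(bool)); print("fence",rect(P,fe))
    jg=clean(reg(.555,0,.17)&(Z>.008)&(Z<.04)); print("jig",rect(P,jg))
    bn=clean(reg(.5,-.375,.15)&(Z>.05)); print("bin",rect(P,bn))
    jr=clean(reg(.42,-.065,.06)&(Z>.09)); print("jar",rect(P,jr))
    cb=clean(reg(.7,0,.09)&(Z>.038)); print("cblue",rect(P,cb))
    pc=clean(reg(.7,.26,.09)&(Z>.11)); print("can",rect(P,pc))
E
```

```text
top counter z -0.00037407797549540467
offcut (array([543.7,  -9.5]), array([88.3, 53. ]), 41.9, 770, np.float64(0.055))
board (array([495.1, 382.3]), array([159.8,  59.9]), 7.5, 1633, np.float64(0.0208))
red [0.42417184 0.37202186 0.02154518]
fence (array([605. ,  38.2]), array([138.5, 295.1]), 45.6, 1094, np.float64(0.0307))
jig (array([589.7,   1.3]), array([224.2, 247. ]), 12.5, 5882, np.float64(0.0151))
bin (array([ 498.7, -384.8]), array([190. , 188.3]), 22.8, 1008, np.float64(0.0517))
jar (array([409.9, -84.1]), array([70.5, 53.7]), 79.6, 517, np.float64(0.1001))
cblue (array([705.2,  -4.9]), array([ 58.1, 143.3]), 25.2, 1247, np.float64(0.0433))
can (array([704.5, 272.9]), array([89.2, 89. ]), 2.1, 1253, np.float64(0.1183))
scene counter z -0.00014388596278292105
offcut (array([543.8,   4.9]), array([88.7, 62.3]), 41.4, 497, np.float64(0.0552))
board (array([500. , 390.9]), array([162.3,  74.5]), 8.2, 938, np.float64(0.0211))
red [0.42738034 0.3743503  0.02141445]
fence (array([574.3,  22.9]), array([285.5, 239.2]), 0.2, 807, np.float64(0.0306))
jig (array([563. ,   7.3]), array([281. , 282.1]), 76.7, 3672, np.float64(0.0171))
bin (array([ 486.4, -366.8]), array([215.2, 154.2]), 23.6, 679, np.float64(0.0566))
jar (array([398.1, -56. ]), array([ 51.1, 108. ]), 54.8, 281, np.float64(0.1019))
cblue (array([706.2,  10.5]), array([ 57.5, 143.5]), 26.9, 959, np.float64(0.0438))
can (array([707.9, 303.3]), array([ 88.6, 143.3]), 12.4, 948, np.float64(0.1176))
```

Emit:
{"api": "jog_arm", "payload": {
  "motion": [
    {"dp": [-0.03, -0.03, -0.01], "twist": 0.1},
    {"dp": [-0.52, -0.47, -0.07], "twist": 2.12},
    {"dp": [-0.52, -0.47, -0.07], "twist": 2.12},
    {"dp": [-0.52, -0.47, -0.07], "twist": 2.12},
    {"dp": [-0.52, -0.47, -0.07], "twist": 2.12},
    {"dp": [-0.52, -0.47, -0.07], "twist": 2.12},
    {"dp": [-0.52, -0.47, -0.07], "twist": 2.12},
    {"dp": [-0.52, -0.47, -0.07], "twist": 2.12},
    {"dp": [-0.52, -0.47, -0.07], "twist": 2.12},
    {"dp": [-0.52, -0.47, -0.07], "twist": 2.12},
    {"dp": [-0.52, -0.47, -0.07], "twist": 2.12},
    {"dp": [-0.52, -0.47, -0.07], "twist": 2.12},
    {"dp": [-0.52, -0.47, -0.07], "twist": 2.12},
    {"dp": [-0.52, -0.47, -0.07], "twist": 2.12},
    {"dp": [-0.52, -0.47, -0.07], "twist": 2.12},
    {"dp": [-0.52, -0.47, -0.07], "twist": 2.12},
    {"dp": [-0.52, -0.47, -0.07], "twist": 2.12},
    {"dp": [-0.52, -0.47, -0.07], "twist": 2.12},
    {"dp": [-0.52, -0.47, -0.07], "twist": 2.12},
    {"dp": [-0.52, -0.47, -0.07], "twist": 2.12}
  ],
  "hand": 0.0854
}}

```text
time: 2.57
position: [0.5424, -0.0019, 0.3011]
tcp_rot: [-0.0, 0.934, 0.356, -0.0]
wrist_force: [0.4, 0.3, 0.2]
opening: 1.001
```

```bash
python3 - <<'E'
from h import *
st(); c=cam("wrist"); im,d=ctrl.snapshot("wrist"); np.savez("w1.npz",im=im,d=d); cv2.imwrite("pics/w1.png",im)
P=cloud(c,d); print("cam",-c[2].T@c[3],"K",c[0][0,0], "valid",(d>0).mean())
X,Y,Z=P[...,0],P[...,1],P[...,2]
off=cv2.morphologyEx(((np.hypot(X-.543,Y)<.08)&(Z>.05)&(Z<.07)).astype(np.uint8),cv2.MORPH_OPEN,np.ones((5,5)))>0
print("off",rect(P,off),"x..",np.nanmean(P[off],0))
E
```

```text
t 2.57 pos [ 0.5424 -0.0019  0.3011] q [-2.000e-04  9.343e-01  3.564e-01 -2.000e-04] F [0.4 0.3 0.2] op 1.001 j [-0.65  0.28  0.73  1.71 -0.2   1.23 -0.72]
cam [0.60362057 0.05243643 0.44354811] K 401.72408591482 valid 0.9958658854166667
off (array([546.7,  -3.9]), array([89.3, 44.9]), 41.8, 4145, np.float64(0.0568)) x.. [ 0.54807382 -0.00272611  0.0568119 ]
```

View pics/w1.png

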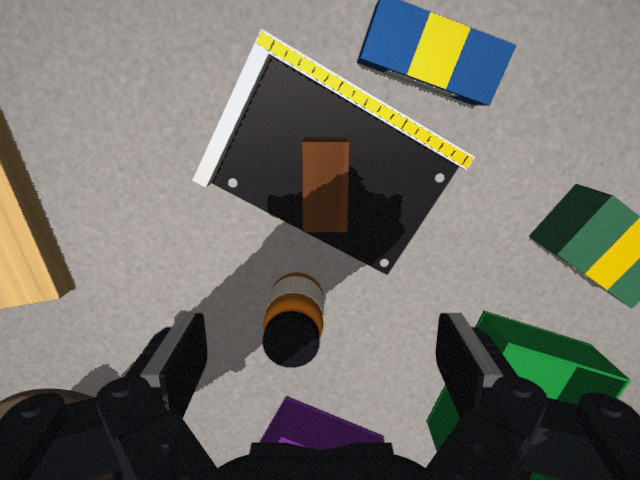

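The wrist view shows the offcut at (326,186), the jig corner at about (268,52) and part of the green bin at (520,380). Next I fit the jig, offcut and bin.

```bash
cat >> h.py <<'E'
from scipy.optimize import minimize
def fitpoly(c,mask,poly,z,x0,sig=1.5):
    """pose (x,y,yaw) of polygon (local, m) at height z maximising overlap with mask"""
    w=cv2.GaussianBlur(mask.astype(np.float32),(0,0),sig)
    def cost(p):
        x,y,a=p[0],p[1],p[2]; ca,sa=np.cos(a),np.sin(a)
        q=poly@np.array([[ca,sa],[-sa,ca]])+[x,y]
        uv=proj(c,np.c_[q,np.full(len(q),z)]); m=np.zeros(mask.shape,np.uint8)
        cv2.fillPoly(m,[np.round(uv*64).astype(np.int32)],255,lineType=cv2.LINE_AA,shift=6)
        m=cv2.GaussianBlur(m.astype(np.float32)/255,(0,0),sig)
        return ((m-w)**2).sum()
    best=None
    for s in(.008,.003,.001):
        S=np.array([x0]+[np.array(x0)+d for d in np.diag([s,s,s*8])])
        r=minimize(cost,x0,method="Nelder-Mead",options=dict(initial_simplex=S,xatol=1e-5,fatol=1e-3)); x0=r.x
    return r.x,r.fun/w.sum()
def box(l,w): return np.array([[l,w],[-l,w],[-l,-w],[l,-w]])/2
LP=np.array([[80,-120],[80,120],[-80,120],[-80,105],[65,105],[65,-120]])/1000
def jigcorner(p):
    ca,sa=np.cos(p[2]),np.sin(p[2]); return np.array([p[0]+ca*.065-sa*.105,p[1]+sa*.065+ca*.105])
E
python3 - <<'E'
from h import *
f=np.load("w1.npz"); c=cam("wrist"); im=f["im"]; P=cloud(c,f["d"]); X,Y,Z=P[...,0],P[...,1],P[...,2]; V=im.max(2)
reg=lambda x,y,r:np.hypot(X-x,Y-y)<r
off=reg(.547,0,.08)&(Z>.05)&(Z<.07)
print("off",fitpoly(c,off,box(.09,.045),.057,[.547,-.004,.73]))
fe=reg(.555,0,.18)&(Z>.029)&(Z<.04)&(V>130)&~cv2.dilate(off.astype(np.uint8),np.ones((7,7))).astype(bool)
j,e=fitpoly(c,fe,LP,.034,[.55,0,.23]); print("jig",j,np.degrees(j[2]),e,fe.sum(),"corner",jigcorner(j))
v=im.copy(); v[fe]=(0,0,255); v[off]=(0,255,0)
ca,sa=np.cos(j[2]),np.sin(j[2]); q=LP@np.array([[ca,sa],[-sa,ca]])+j[:2]
cv2.polylines(v,[np.round(proj(c,np.c_[q,np.full(6,.034)])).astype(int)],True,(255,0,255)); cv2.imwrite("pics/w1fit.png",v)
g=np.load("top0.npz"); t=cam("top"); hsv=cv2.cvtColor(g["im"],cv2.COLOR_BGR2HSV); PT=cloud(t,g["d"])
jt=(np.hypot(PT[...,0]-.555,PT[...,1])<.18)&(PT[...,2]>.029)&(PT[...,2]<.04)&(g["im"].max(2)>110)
j2,e2=fitpoly(t,jt,LP,.034,[.55,0,.23],1); print("jig top",j2,np.degrees(j2[2]),e2)
gr=(np.hypot(PT[...,0]-.5,PT[...,1]+.375)<.15)&(hsv[...,0]>45)&(hsv[...,0]<80)&(hsv[...,1]>80)
print("bin",fitpoly(t,gr,box(.18,.15),.065,[.5,-.38,.4]))
print("jar",at_z(t,[[373.5,261.5]],.105))
bd=(np.hypot(PT[...,0]-.5,PT[...,1]-.38)<.12)&(PT[...,2]>.015)
print("board",fitpoly(t,bd,box(.16,.06),.022,[.495,.382,np.pi+.13],1))
E
```

```text
off (array([ 0.54598673, -0.00347052,  0.72903658]), np.float64(0.007873247979328061))
jig [0.56224759 0.00160986 0.22620625] 12.960663284762735 0.008279207606374482 6480 corner [0.60204205 0.11851325]
jig top [5.60383218e-01 1.14287452e-04 2.29010407e-01] 13.121329790607994 0.03812810247795889
bin (array([ 0.49482338, -0.35787306,  0.4072466 ]), np.float64(0.0449114344840826))
jar [[ 0.41134863 -0.06544994  0.105     ]]
board (array([0.4967357 , 0.38308347, 3.27199474]), np.float64(0.011620707175447413))
```

View pics/w1fit.png

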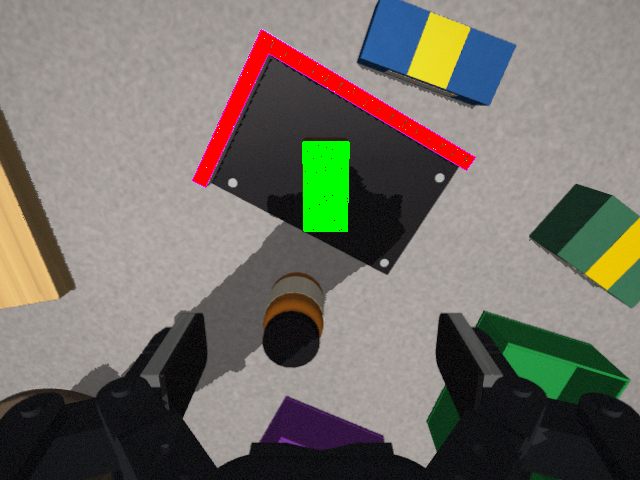

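Emit:
{"api": "jog_arm", "payload": {
  "motion": [
    {"dp": [0.0016, 0.0036, 0.04], "twist": 0},
    {"dp": [0.0016, 0.0036, 0.08], "twist": 0},
    {"dp": [0.0016, 0.0036, 0.12], "twist": 0},
    {"dp": [0.0016, 0.0036, 0.16], "twist": 0},
    {"dp": [0.0016, 0.0036, 0.2], "twist": 0},
    {"dp": [0.0016, 0.0036, 0.23], "twist": 0},
    {"dp": [0.0016, 0.0036, 0.255], "twist": 0},
    {"dp": [0.0016, 0.0036, 0.272], "twist": 0},
    {"dp": [0.0016, 0.0036, 0.283], "twist": 0},
    {"dp": [0.0016, 0.0036, 0.283], "twist": 0},
    {"dp": [0.0016, 0.0036, 0.283], "twist": 0}
  ]
}}

```text
time: 3.53
position: [0.5461, -0.003, 0.0186]
tcp_rot: [-0.0, 0.934, 0.357, -0.0]
wrist_force: [0.6, -0.8, 1.4]
opening: 0.998
```

Emit:
{"api": "jog_arm", "payload": {
  "motion": [
    {"dp": [0, 0, 0], "twist": 0},
    {"dp": [0, 0, 0], "twist": 0},
    {"dp": [0, 0, 0], "twist": 0},
    {"dp": [0, 0, 0], "twist": 0},
    {"dp": [0, 0, 0], "twist": 0},
    {"dp": [0, 0, 0], "twist": 0},
    {"dp": [0, 0, 0], "twist": 0},
    {"dp": [0, 0, 0], "twist": 0},
    {"dp": [0, 0, 0], "twist": 0},
    {"dp": [0, 0, 0], "twist": 0}
  ],
  "hand": 0.02,
  "newtons": 40
}}

```text
time: 4.37
position: [0.5469, -0.0037, 0.0194]
tcp_rot: [-0.0, 0.934, 0.356, 0.001]
wrist_force: [-1.3, 0.6, 7.2]
opening: 0.522
```

```bash
python3 - <<'E'
from h import *
st()
for n in("top","scene"):
    g=np.load(n+"0.npz"); t=cam(n); PT=cloud(t,g["d"]); hsv=cv2.cvtColor(g["im"],cv2.COLOR_BGR2HSV)
    gr=(np.hypot(PT[...,0]-.5,PT[...,1]+.375)<.16)&(hsv[...,0]>45)&(hsv[...,0]<80)&(hsv[...,1]>80)
    fl=PT[gr&(PT[...,2]<.012)]; rim=PT[gr&(PT[...,2]>.062)]
    print(n,"floor",rect(PT,gr&(np.abs(PT[...,2]-.004)<.006)),"rim",rect(PT,gr&(PT[...,2]>.062)))
E
```

```text
t 4.37 pos [ 0.5469 -0.0037  0.0194] q [-0.000e+00  9.345e-01  3.560e-01  9.000e-04] F [-1.3  0.6  7.2] op 0.522 j [-0.45  0.63  0.51  2.   -0.51  0.64 -0.45]
top floor (array([ 493.3, -367.5]), array([183.7, 149. ]), 23.6, 3501, np.float64(0.0038)) rim (array([ 498.1, -364.8]), array([177.9, 151.2]), 22.9, 554, np.float64(0.0681))
scene floor (array([ 501.8, -364.9]), array([181.3, 157.9]), 22.2, 1892, np.float64(0.0045)) rim (array([ 501.7, -364.1]), array([184.3, 147.8]), 23.1, 417, np.float64(0.068))
```

Emit:
{"api": "jog_arm", "payload": {
  "motion": [
    {"dp": [0, 0, -0.03], "twist": 0},
    {"dp": [0, 0, -0.07], "twist": 0},
    {"dp": [0, 0, -0.11], "twist": 0},
    {"dp": [-0.015, 0.013, -0.13], "twist": 0},
    {"dp": [-0.045, 0.039, -0.13], "twist": 0.05},
    {"dp": [-0.075, 0.065, -0.13], "twist": 0.1},
    {"dp": [-0.105, 0.091, -0.13], "twist": 0.15},
    {"dp": [-0.135, 0.117, -0.13], "twist": 0.2},
    {"dp": [-0.165, 0.143, -0.13], "twist": 0.25},
    {"dp": [-0.195, 0.169, -0.13], "twist": 0.3},
    {"dp": [-0.22, 0.19, -0.13], "twist": 0.328},
    {"dp": [-0.245, 0.212, -0.13], "twist": 0.328},
    {"dp": [-0.265, 0.229, -0.13], "twist": 0.328},
    {"dp": [-0.275, 0.238, -0.13], "twist": 0.328},
    {"dp": [-0.275, 0.238, -0.12], "twist": 0.328},
    {"dp": [-0.275, 0.238, -0.09], "twist": 0.328},
    {"dp": [-0.275, 0.238, -0.06], "twist": 0.328},
    {"dp": [-0.275, 0.238, -0.036], "twist": 0.328},
    {"dp": [-0.275, 0.238, -0.036], "twist": 0.328},
    {"dp": [-0.275, 0.238, -0.036], "twist": 0.328}
  ]
}}

```text
time: 6.03
position: [0.4986, -0.3631, 0.0535]
tcp_rot: [-0.001, 0.98, 0.199, -0.001]
wrist_force: [0.2, -0.9, -0.3]
opening: 0.52
```

Emit:
{"api": "jog_arm", "payload": {
  "motion": [
    {"dp": [0, 0, 0], "twist": 0},
    {"dp": [0, 0, 0], "twist": 0},
    {"dp": [0, 0, 0], "twist": 0},
    {"dp": [0, 0, 0], "twist": 0},
    {"dp": [0, 0, 0], "twist": 0},
    {"dp": [0, 0, 0], "twist": 0},
    {"dp": [0, 0, -0.03], "twist": 0},
    {"dp": [0, 0, -0.07], "twist": 0},
    {"dp": [0, 0, -0.11], "twist": 0},
    {"dp": [0, 0, -0.15], "twist": 0},
    {"dp": [0, 0, -0.18], "twist": 0},
    {"dp": [0, 0, -0.2], "twist": 0}
  ],
  "hand": 0.0854
}}

```text
time: 7.03
position: [0.4996, -0.3656, 0.2582]
tcp_rot: [0.001, 0.98, 0.198, 0.002]
wrist_force: [1.7, -0.2, -0.1]
opening: 0.998
```

```bash
python3 - <<'E'
from h import *
st()
im,d=ctrl.snapshot("scene"); cv2.imwrite("pics/s2.png",cv2.resize(im[150:390,110:470],(720,480))); P=cloud(cam("scene"),d)
m=(np.hypot(P[...,0]-.5,P[...,1]+.365)<.065)&(P[...,2]>.02)&(P[...,2]<.06); print(m.sum(),rect(P,m))
m=(np.hypot(P[...,0]-.546,P[...,1]+.003)<.04); print("bed z",np.nanmedian(P[...,2][m]))
E
```

```text
t 7.03 pos [ 0.4996 -0.3656  0.2582] q [0.0014 0.9801 0.1983 0.0015] F [ 1.7 -0.2 -0.1] op 0.998 j [ 0.02  0.48  0.8   1.6  -0.36  1.21 -0.28]
509 (array([ 500.3, -364.6]), array([93.4, 45.3]), 23.9, 509, np.float64(0.0466))
bed z 0.012056482459572037
```

View pics/s2.png

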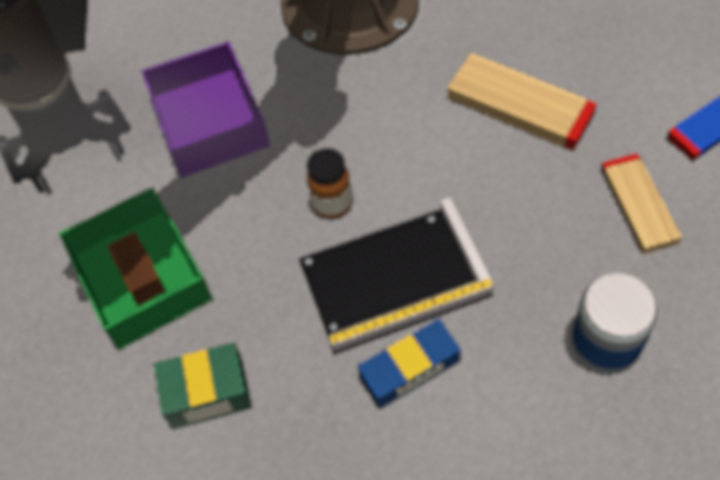

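The offcut lies in the green bin at (137,268) and the jig is empty. Now I go to the board.

Emit:
{"api": "jog_arm", "payload": {
  "motion": [
    {"dp": [0.015, -0.035, 0], "twist": -0.08},
    {"dp": [0.289, -0.691, 0], "twist": -1.4},
    {"dp": [0.289, -0.691, 0], "twist": -1.4},
    {"dp": [0.289, -0.691, 0], "twist": -1.4},
    {"dp": [0.289, -0.691, 0], "twist": -1.4},
    {"dp": [0.289, -0.691, 0], "twist": -1.4},
    {"dp": [0.289, -0.691, 0], "twist": -1.4},
    {"dp": [0.289, -0.691, 0], "twist": -1.4},
    {"dp": [0.289, -0.691, 0], "twist": -1.4},
    {"dp": [0.289, -0.691, 0], "twist": -1.4},
    {"dp": [0.289, -0.691, 0], "twist": -1.4},
    {"dp": [0.289, -0.691, 0], "twist": -1.4},
    {"dp": [0.289, -0.691, 0], "twist": -1.4},
    {"dp": [0.289, -0.691, 0], "twist": -1.4},
    {"dp": [0.289, -0.691, 0], "twist": -1.4},
    {"dp": [0.289, -0.691, 0], "twist": -1.4},
    {"dp": [0.289, -0.691, 0], "twist": -1.4},
    {"dp": [0.289, -0.691, 0], "twist": -1.4},
    {"dp": [0.289, -0.691, 0], "twist": -1.4},
    {"dp": [0.289, -0.691, 0], "twist": -1.4}
  ]
}}

```text
time: 8.75
position: [0.4949, 0.3877, 0.2532]
tcp_rot: [-0.0, 0.62, 0.785, -0.0]
wrist_force: [-0.6, -1.4, -1.0]
opening: 1.002
```

Emit:
{"api": "jog_arm", "payload": {
  "motion": [
    {"dp": [0, 0, 0], "twist": -0.12},
    {"dp": [0, 0, 0], "twist": -1.47},
    {"dp": [0, 0, 0], "twist": -1.47},
    {"dp": [0, 0, 0], "twist": -1.47},
    {"dp": [0, 0, 0], "twist": -1.47},
    {"dp": [0, 0, 0], "twist": -1.47},
    {"dp": [0, 0, 0], "twist": -1.47},
    {"dp": [0, 0, 0], "twist": -1.47},
    {"dp": [0, 0, 0], "twist": -1.47},
    {"dp": [0, 0, 0], "twist": -1.47},
    {"dp": [0, 0, 0], "twist": -1.47},
    {"dp": [0, 0, 0], "twist": -1.47},
    {"dp": [0, 0, 0], "twist": -1.47},
    {"dp": [0, 0, 0], "twist": -1.47},
    {"dp": [0, 0, 0], "twist": -1.47}
  ]
}}

```text
time: 10.0
position: [0.4968, 0.3834, 0.2544]
tcp_rot: [0.0, -0.062, 0.998, -0.0]
wrist_force: [0.5, 0.1, -0.5]
opening: 0.998
```

```bash
python3 - <<'E'
from h import *
s=st(); print(R.from_quat(np.roll(s["tcp_rot"],-1)).as_matrix().round(4))
c=cam("wrist"); im,d=ctrl.snapshot("wrist"); cv2.imwrite("pics/w2.png",im); P=cloud(c,d); np.savez("w2.npz",im=im,d=d)
m=(np.hypot(P[...,0]-.497,P[...,1]-.383)<.11)&(P[...,2]>.015)&(P[...,2]<.035); print(rect(P,m),fitpoly(c,m,box(.16,.06),.022,[.497,.383,3.272]))
print(ctrl.boxes_of("wrist","board"))
E
```

```text
t 10.00 pos [0.4968 0.3834 0.2544] q [ 1.000e-04 -6.160e-02  9.981e-01 -2.000e-04] F [ 0.5  0.1 -0.5] op 0.998 j [-0.72  0.42 -0.04  1.53  0.02  1.19  0.94]
[[-9.924e-01 -1.231e-01  2.000e-04]
 [-1.231e-01  9.924e-01 -4.000e-04]
 [-1.000e-04 -4.000e-04 -1.000e+00]]
(array([499.5, 385.7]), array([159.9,  60. ]), 8.0, 10402, np.float64(0.0219)) (array([0.49958626, 0.38565664, 3.28143689]), np.float64(0.005407035958191634))
[{'box': [203.0, 0.0, 103.1, 54.4], 'p': 0.68}, {'box': [422.3, 0.0, 204.9, 134.5], 'p': 0.57}]
```

Emit:
{"api": "jog_arm", "payload": {
  "motion": [
    {"dp": [-0.003, 0.002, 0.04], "twist": -0.016},
    {"dp": [-0.003, 0.002, 0.08], "twist": -0.016},
    {"dp": [-0.003, 0.002, 0.12], "twist": -0.016},
    {"dp": [-0.003, 0.002, 0.16], "twist": -0.016},
    {"dp": [-0.003, 0.002, 0.195], "twist": -0.016},
    {"dp": [-0.003, 0.002, 0.22], "twist": -0.016},
    {"dp": [-0.003, 0.002, 0.24], "twist": -0.016},
    {"dp": [-0.003, 0.002, 0.25], "twist": -0.016},
    {"dp": [-0.003, 0.002, 0.254], "twist": -0.016},
    {"dp": [-0.003, 0.002, 0.254], "twist": -0.016},
    {"dp": [-0.003, 0.002, 0.254], "twist": -0.016}
  ]
}}

```text
time: 11.02
position: [0.4998, 0.3874, 0.0015]
tcp_rot: [0.001, -0.072, 0.997, 0.0]
wrist_force: [-0.8, 0.4, 0.0]
opening: 1.0
```

Emit:
{"api": "jog_arm", "payload": {
  "motion": [
    {"dp": [0, 0, 0], "twist": 0},
    {"dp": [0, 0, 0], "twist": 0},
    {"dp": [0, 0, 0], "twist": 0},
    {"dp": [0, 0, 0], "twist": 0},
    {"dp": [0, 0, 0], "twist": 0},
    {"dp": [0, 0, 0], "twist": 0},
    {"dp": [0, 0, 0], "twist": 0},
    {"dp": [0, 0, 0], "twist": 0}
  ],
  "hand": 0.04,
  "newtons": 40
}}

```text
time: 11.68
position: [0.4999, 0.3873, 0.0019]
tcp_rot: [0.001, -0.072, 0.997, 0.001]
wrist_force: [-1.0, -1.3, 6.3]
opening: 0.693
```

Emit:
{"api": "jog_arm", "payload": {
  "motion": [
    {"dp": [0, 0, -0.02], "twist": 0},
    {"dp": [0, 0, -0.05], "twist": 0},
    {"dp": [0, 0, -0.09], "twist": 0},
    {"dp": [0, 0, -0.12], "twist": 0},
    {"dp": [0, 0, -0.14], "twist": 0},
    {"dp": [0, 0, -0.14], "twist": 0},
    {"dp": [0, 0, -0.14], "twist": 0}
  ]
}}

```text
time: 12.27
position: [0.4997, 0.3873, 0.1419]
tcp_rot: [0.001, -0.072, 0.997, 0.001]
wrist_force: [0.1, 0.4, -2.4]
opening: 0.689
```

```bash
python3 - <<'E'
from h import *
s=st(); print(R.from_quat(np.roll(s["tcp_rot"],-1)).as_matrix().round(4))
im,d=ctrl.snapshot("scene"); cv2.imwrite("pics/s3.png",cv2.resize(im[130:370,250:610],(720,480)))
E
```

```text
t 12.27 pos [0.4997 0.3873 0.1419] q [ 0.0012 -0.0719  0.9974  0.001 ] F [ 0.1  0.4 -2.4] op 0.689 j [-0.71  0.53 -0.05  1.66  0.03  0.95  0.95]
[[-0.9897 -0.1434  0.0023]
 [-0.1434  0.9897  0.0021]
 [-0.0026  0.0017 -1.    ]]
```

View pics/s3.png

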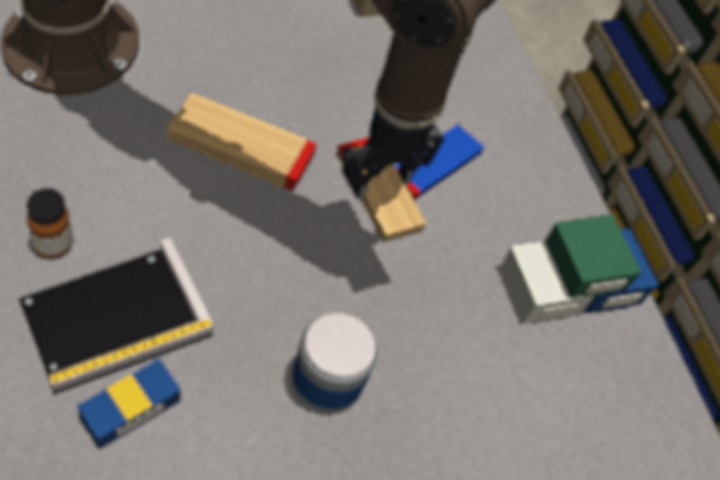

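The board is held across its width, with the red end on the tool's +x side. I carry it to the jig.

Emit:
{"api": "jog_arm", "payload": {
  "motion": [
    {"dp": [-0.0005, -0.02, 0], "twist": 0.08},
    {"dp": [-0.0015, -0.052, 0], "twist": 0.2},
    {"dp": [-0.003, -0.085, 0], "twist": 0.32},
    {"dp": [-0.004, -0.118, 0], "twist": 0.44},
    {"dp": [-0.005, -0.151, 0], "twist": 0.56},
    {"dp": [-0.006, -0.184, 0], "twist": 0.68},
    {"dp": [-0.007, -0.217, 0], "twist": 0.8},
    {"dp": [-0.008, -0.25, 0], "twist": 0.92},
    {"dp": [-0.009, -0.283, 0], "twist": 1.04},
    {"dp": [-0.01, -0.312, 0], "twist": 1.16},
    {"dp": [-0.0107, -0.335, 0], "twist": 1.28},
    {"dp": [-0.0107, -0.355, 0], "twist": 1.38},
    {"dp": [-0.0107, -0.37, 0], "twist": 1.45},
    {"dp": [-0.0107, -0.38, 0], "twist": 1.489},
    {"dp": [-0.0107, -0.38, 0], "twist": 1.489},
    {"dp": [-0.0107, -0.38, 0], "twist": 1.489},
    {"dp": [-0.0107, -0.38, 0], "twist": 1.489}
  ]
}}

```text
time: 13.73
position: [0.5639, 0.0138, 0.1397]
tcp_rot: [-0.001, 0.622, 0.783, -0.0]
wrist_force: [-1.1, 1.1, -2.0]
opening: 0.69
```

```bash
python3 - <<'E'
from h import *
s=st(); M=R.from_quat(np.roll(s["tcp_rot"],-1)).as_matrix(); print(M.round(4), np.degrees(np.arctan2(M[1,0],M[0,0])))
c=cam("wrist"); im,d=ctrl.snapshot("wrist"); cv2.imwrite("pics/w3.png",im); P=cloud(c,d); np.savez("w3.npz",im=im,d=d)
print(c[0],c[1])
E
```

```text
t 13.73 pos [0.5639 0.0138 0.1397] q [-6.000e-04  6.216e-01  7.833e-01 -1.000e-04] F [-1.1  1.1 -2. ] op 0.690 j [-0.39  0.44  0.37  1.86 -0.21  0.88  0.31]
[[-2.273e-01  9.738e-01 -1.100e-03]
 [ 9.738e-01  2.273e-01  6.000e-04]
 [ 9.000e-04 -1.000e-03 -1.000e+00]] 103.13572977922576
[[401.72408591   0.         321.0457628 ]
 [  0.         401.72408591 235.66459394]
 [  0.           0.           1.        ]] 0.0096017326024664
```

View pics/w3.png

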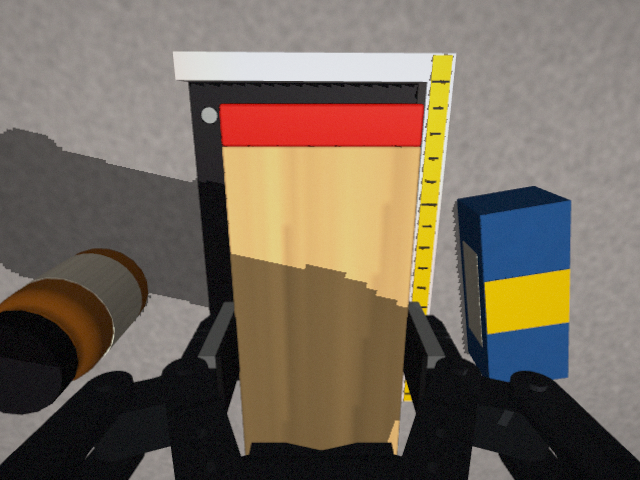

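The board is held over the jig, the red edge parallel to the end stop, with the stop at row 65 and the red end's far edge at row 104. I lower it onto the bed.

Emit:
{"api": "jog_arm", "payload": {
  "motion": [
    {"dp": [0, 0, 0.03], "twist": 0},
    {"dp": [0, 0, 0.06], "twist": 0},
    {"dp": [0, 0, 0.085], "twist": 0},
    {"dp": [0, 0, 0.105], "twist": 0},
    {"dp": [0, 0, 0.116], "twist": 0},
    {"dp": [0, 0, 0.121], "twist": 0},
    {"dp": [0, 0, 0.125], "twist": 0},
    {"dp": [0, 0, 0.125], "twist": 0},
    {"dp": [0, 0, 0.125], "twist": 0}
  ]
}}

```text
time: 14.53
position: [0.565, 0.0125, 0.0162]
tcp_rot: [0.0, 0.623, 0.782, 0.001]
wrist_force: [0.4, -0.8, -1.9]
opening: 0.692
```

```bash
cat >> h.py <<'E'
J=np.array([0.56224759,0.00160986,0.22620625])
def injig(p):
    ca,sa=np.cos(J[2]),np.sin(J[2]); d=np.atleast_2d(p)[:,:2]-J[:2]; return np.c_[d@[ca,sa],d@[-sa,ca]]*1000
E
python3 - <<'E'
from h import *
s=st(); print("tcp in jig",injig(s["position"]))
c=cam("wrist"); im,d=ctrl.snapshot("wrist"); P=cloud(c,d); hsv=cv2.cvtColor(im,cv2.COLOR_BGR2HSV)
j=injig(P.reshape(-1,3)).reshape(480,640,2); ok=np.abs(P[...,2]-.034)<.004
red=((hsv[...,0]<8)|(hsv[...,0]>172))&(hsv[...,1]>150)&ok&(np.abs(j[...,0])<70)
pale=(hsv[...,0]>10)&(hsv[...,0]<25)&(hsv[...,1]>60)&ok&(j[...,1]>25)&(j[...,0]<50)
print("red y",np.percentile(j[red][:,1],[1,50,99]),"x",np.percentile(j[red][:,0],[1,99]),"z",P[red][:,2].mean())
for y in(30,50,70,85):
    r=(red|pale)&(np.abs(j[...,1]-y)<2); print(y,np.percentile(j[r][:,0],[1,99]).round(1))
E
```

```text
t 14.53 pos [0.565  0.0125 0.0162] q [5.000e-04 6.228e-01 7.824e-01 5.000e-04] F [ 0.4 -0.8 -1.9] op 0.692 j [-0.33  0.62  0.3   1.94 -0.3   0.62  0.39]
tcp in jig [[5.17209643 9.99048292]]
red y [78.89116579 85.13577034 90.98619731] x [-23.66293179  34.8792362 ] z 0.03623990374516838
30 [-23.7  34.8]
50 [-23.7  34.9]
70 [-23.7  34.8]
85 [-23.6  34.9]
```

Emit:
{"api": "jog_arm", "payload": {
  "motion": [
    {"dp": [0, 0, 0.001], "twist": 0},
    {"dp": [0.003, 0, 0.0015], "twist": 0},
    {"dp": [0.006, 0, 0.0015], "twist": 0},
    {"dp": [0.009, 0, 0.0015], "twist": 0},
    {"dp": [0.011, 0, 0.0015], "twist": 0},
    {"dp": [0.012, 0, 0.0015], "twist": 0},
    {"dp": [0.0128, 0, 0.0015], "twist": 0},
    {"dp": [0.0132, 0, 0.0015], "twist": 0},
    {"dp": [0.0132, 0, 0.0015], "twist": 0}
  ]
}}

```text
time: 15.33
position: [0.5615, 0.0252, 0.0139]
tcp_rot: [0.0, 0.623, 0.782, 0.0]
wrist_force: [-0.9, -0.4, 0.3]
opening: 0.691
```

Emit:
{"api": "jog_arm", "payload": {
  "motion": [
    {"dp": [0.0005, 0, 0], "twist": 0},
    {"dp": [0.001, 0, 0], "twist": 0},
    {"dp": [0.0013, 0, 0], "twist": 0},
    {"dp": [0.0013, 0, 0], "twist": 0}
  ]
}}

```text
time: 15.67
position: [0.5614, 0.0254, 0.0139]
tcp_rot: [0.001, 0.623, 0.782, -0.0]
wrist_force: [2.1, -5.9, -0.7]
opening: 0.693
```

Emit:
{"api": "jog_arm", "payload": {
  "motion": [
    {"dp": [0.0005, 0, 0], "twist": 0},
    {"dp": [0.001, 0, 0], "twist": 0},
    {"dp": [0.001, 0, 0], "twist": 0}
  ]
}}

```text
time: 15.92
position: [0.5614, 0.0254, 0.0139]
tcp_rot: [0.001, 0.624, 0.782, -0.0]
wrist_force: [1.9, -6.8, -0.7]
opening: 0.692
```

Emit:
{"api": "jog_arm", "payload": {
  "motion": [
    {"dp": [0, 0, 0], "twist": 0},
    {"dp": [0, 0, 0], "twist": 0},
    {"dp": [0, 0, 0], "twist": 0},
    {"dp": [0, 0, 0], "twist": 0}
  ],
  "hand": 0.07
}}

```text
time: 16.25
position: [0.5607, 0.0282, 0.0138]
tcp_rot: [-0.0, 0.623, 0.783, 0.0]
wrist_force: [0.4, 0.6, 0.1]
opening: 0.818
```

Emit:
{"api": "jog_arm", "payload": {
  "motion": [
    {"dp": [0, 0, -0.01], "twist": 0},
    {"dp": [0, 0, -0.035], "twist": 0},
    {"dp": [0, 0, -0.06], "twist": 0},
    {"dp": [0, -0.01, -0.06], "twist": 0},
    {"dp": [0, -0.035, -0.06], "twist": 0},
    {"dp": [0, -0.055, -0.06], "twist": 0},
    {"dp": [0, -0.06, -0.06], "twist": 0},
    {"dp": [0, -0.06, -0.06], "twist": 0}
  ]
}}

```text
time: 16.92
position: [0.5008, 0.0138, 0.0743]
tcp_rot: [-0.0, 0.623, 0.782, -0.0]
wrist_force: [-0.1, -0.3, 0.4]
opening: 0.822
```

Emit:
{"api": "jog_arm", "payload": {
  "motion": [
    {"dp": [0, 0, 0], "twist": 0},
    {"dp": [0, 0, 0], "twist": 0},
    {"dp": [0, 0, 0], "twist": 0},
    {"dp": [0, 0, 0], "twist": 0},
    {"dp": [0, 0, 0], "twist": 0},
    {"dp": [0, 0, 0], "twist": 0},
    {"dp": [0, 0, 0], "twist": 0},
    {"dp": [0, 0, 0], "twist": 0}
  ],
  "hand": 0.0
}}

```text
time: 17.58
position: [0.5024, 0.014, 0.0737]
tcp_rot: [-0.0, 0.623, 0.782, -0.0]
wrist_force: [-0.5, 0.4, 0.3]
opening: -0.002
```

```bash
cat > meas.py <<'E'
from h import *
def meas(c,im,d):
    P=cloud(c,d); hsv=cv2.cvtColor(im,cv2.COLOR_BGR2HSV)
    j=injig(P.reshape(-1,3)).reshape(480,640,2); ok=np.abs(P[...,2]-.034)<.006
    red=((hsv[...,0]<8)|(hsv[...,0]>172))&(hsv[...,1]>150)&ok&(np.abs(j[...,0])<72)
    pale=(hsv[...,0]>10)&(hsv[...,0]<22)&(hsv[...,1]>50)&(hsv[...,1]<170)&ok&(j[...,0]<66)&(np.abs(j[...,1])<100)
    b=red|pale
    print("red y max",np.percentile(j[red][:,1],[99]).round(1),"x",np.percentile(j[red][:,0],[1,99]).round(1),"z",P[red][:,2].mean().round(4))
    for y in(-40,0,30,60,90):
        r=b&(np.abs(j[...,1]-y)<2)
        if r.sum()>20: print(" y",y,"x range",np.percentile(j[r][:,0],[1,99]).round(1))
    for x in(0,20,40):
        r=red&(np.abs(j[...,0]-x)<3)
        if r.sum()>20: print(" x",x,"y max",np.percentile(j[r][:,1],99).round(1))
if __name__=="__main__":
    import sys
    s=st(); print("tcp in jig",injig(s["position"]))
    c=cam("wrist"); im,d=ctrl.snapshot("wrist"); cv2.imwrite("pics/%s.png"%sys.argv[1],im); meas(c,im,d)
E
python3 meas.py w4
```

```text
t 17.58 pos [0.5024 0.014  0.0737] q [-0.      0.6229  0.7823 -0.    ] F [-0.5  0.4  0.3] op -0.002 j [-0.4   0.45  0.35  2.06 -0.24  0.67  0.34]
tcp in jig [[-55.51765792  25.49470987]]
red y max [104.2] x [-24.7  33.9] z 0.0339
 y -40 x range [23.8 34.3]
 y 0 x range [-25.   34.2]
 y 30 x range [-24.9  34.1]
 y 60 x range [-24.9  34.1]
 y 90 x range [-24.8  34.3]
 x 0 y max 104.2
 x 20 y max 103.8
```

Emit:
{"api": "jog_arm", "payload": {
  "motion": [
    {"dp": [0, 0, 0.02], "twist": 0},
    {"dp": [0, 0, 0.04], "twist": 0},
    {"dp": [0, 0, 0.053], "twist": 0},
    {"dp": [0, 0, 0.057], "twist": 0},
    {"dp": [0, 0.005, 0.057], "twist": 0},
    {"dp": [0, 0.01, 0.057], "twist": 0},
    {"dp": [0, 0.014, 0.057], "twist": 0},
    {"dp": [0, 0.017, 0.057], "twist": 0},
    {"dp": [0, 0.02, 0.057], "twist": 0},
    {"dp": [0, 0.023, 0.057], "twist": 0},
    {"dp": [0, 0.026, 0.057], "twist": 0},
    {"dp": [0, 0.029, 0.057], "twist": 0},
    {"dp": [0, 0.032, 0.057], "twist": 0},
    {"dp": [0, 0.035, 0.057], "twist": 0},
    {"dp": [0, 0.038, 0.057], "twist": 0},
    {"dp": [0, 0.041, 0.057], "twist": 0},
    {"dp": [0, 0.041, 0.057], "twist": 0}
  ]
}}

```text
time: 19.05
position: [0.5433, 0.0234, 0.0168]
tcp_rot: [0.0, 0.623, 0.782, 0.0]
wrist_force: [-0.7, -0.3, 0.2]
opening: -0.0
```

```bash
python3 meas.py w5
```

```text
t 19.05 pos [0.5433 0.0234 0.0168] q [4.000e-04 6.228e-01 7.824e-01 3.000e-04] F [-0.7 -0.3  0.2] op -0.000 j [-0.36  0.59  0.3   2.   -0.3   0.59  0.37]
tcp in jig [[-13.55165254  25.46079897]]
red y max [104.2] x [ 0.9 59.6] z 0.0339
 y 0 x range [49.4 60.2]
 y 30 x range [ 1.8 59.4]
 y 60 x range [ 0.8 59.7]
 y 90 x range [ 0.9 59.5]
 x 0 y max 104.2
 x 20 y max 104.2
 x 40 y max 104.2
```

Emit:
{"api": "jog_arm", "payload": {
  "motion": [
    {"dp": [0, 0.0015, 0], "twist": 0},
    {"dp": [0, 0.003, 0], "twist": 0},
    {"dp": [0, 0.004, 0], "twist": 0},
    {"dp": [0, 0.0045, 0], "twist": 0},
    {"dp": [0, 0.005, 0], "twist": 0},
    {"dp": [0, 0.0055, 0], "twist": 0},
    {"dp": [0, 0.0055, 0], "twist": 0}
  ]
}}

```text
time: 19.68
position: [0.5478, 0.0244, 0.0168]
tcp_rot: [0.0, 0.623, 0.782, 0.0]
wrist_force: [-2.7, -0.1, 0.4]
opening: -0.004
```

Emit:
{"api": "jog_arm", "payload": {
  "motion": [
    {"dp": [0, 0.0005, 0], "twist": 0},
    {"dp": [0, 0.001, 0], "twist": 0},
    {"dp": [0, 0.001, 0], "twist": 0}
  ]
}}

```text
time: 19.93
position: [0.548, 0.0245, 0.0167]
tcp_rot: [-0.0, 0.623, 0.782, -0.0]
wrist_force: [-4.6, -1.3, 3.4]
opening: -0.001
```

Emit:
{"api": "jog_arm", "payload": {
  "motion": [
    {"dp": [0, 0.0005, 0], "twist": 0},
    {"dp": [0, 0.001, 0], "twist": 0},
    {"dp": [0, 0.001, 0], "twist": 0}
  ]
}}

```text
time: 20.18
position: [0.5481, 0.0245, 0.0167]
tcp_rot: [-0.001, 0.623, 0.782, -0.001]
wrist_force: [-8.2, -2.1, 7.3]
opening: 0.002
```

Emit:
{"api": "jog_arm", "payload": {
  "motion": [
    {"dp": [0, 0.001, 0], "twist": 0},
    {"dp": [0, 0.002, 0], "twist": 0},
    {"dp": [0, 0.002, 0], "twist": 0},
    {"dp": [0, 0.002, 0], "twist": 0}
  ]
}}

```text
time: 20.52
position: [0.5481, 0.0245, 0.0164]
tcp_rot: [-0.002, 0.623, 0.782, -0.002]
wrist_force: [-13.4, -2.4, 11.5]
opening: 0.0
```

Emit:
{"api": "jog_arm", "payload": {
  "motion": [
    {"dp": [0, -0.005, 0], "twist": 0},
    {"dp": [0, -0.015, 0], "twist": 0},
    {"dp": [0, -0.015, -0.03], "twist": 0},
    {"dp": [0, -0.015, -0.06], "twist": 0},
    {"dp": [-0.03, 0, -0.06], "twist": 0},
    {"dp": [-0.06, 0.02, -0.06], "twist": 0},
    {"dp": [-0.09, 0.035, -0.06], "twist": 0},
    {"dp": [-0.107, 0.043, -0.06], "twist": 0},
    {"dp": [-0.107, 0.043, -0.06], "twist": 0},
    {"dp": [-0.107, 0.043, -0.06], "twist": 0}
  ]
}}

```text
time: 21.35
position: [0.6179, -0.0705, 0.0767]
tcp_rot: [0.001, 0.624, 0.782, 0.0]
wrist_force: [-0.8, -0.0, 0.6]
opening: -0.003
```

```bash
python3 meas.py w6
```

```text
t 21.35 pos [ 0.6179 -0.0705  0.0767] q [6.000e-04 6.237e-01 7.817e-01 2.000e-04] F [-0.8 -0.   0.6] op -0.003 j [-0.21  0.6   0.35  1.76 -0.27  0.82  0.49]
tcp in jig [[ 38.0522108 -82.7868275]]Traceback (most recent call last):
  File "meas.py", line 18, in <module>
    c=cam("wrist"); im,d=ctrl.snapshot("wrist"); cv2.imwrite("pics/%s.png"%sys.argv[1],im); meas(c,im,d)
                                                                                            ~~~~^^^^^^^^
  File "meas.py", line 8, in meas
    print("red y max",np.percentile(j[red][:,1],[99]).round(1),"x",np.percentile(j[red][:,0],[1,99]).round(1),"z",P[red][:,2].mean().round(4))
                      ~~~~~~~~~~~~~^^^^^^^^^^^^^^^^^^
    return _quantile_unchecked(
        a, q, axis, out, overwrite_input, method, keepdims, weights)
    return _ureduce(a,
                    func=_quantile_ureduce_func,
    ...<5 lines>...
                    overwrite_input=overwrite_input,
                    method=method)
    r = func(a, **kwargs)
    result = _quantile(arr,
                       quantiles=q,
    ...<2 lines>...
                       out=out,
                       weights=wgt)
    slices_having_nans = np.isnan(arr[-1, ...])
                                  ~~~^^^^^^^^^
IndexError: index -1 is out of bounds for axis 0 with size 0
```

View pics/w6.png

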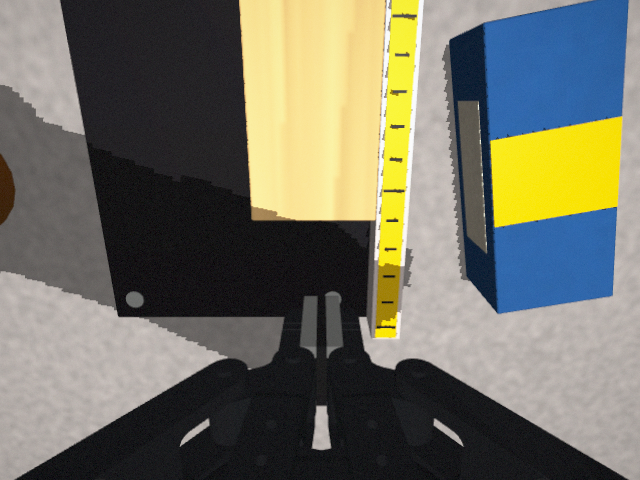

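The board's long side lies along the back fence, column ~376, with its free end at row 220. Now I push that free end towards the end stop.

Emit:
{"api": "jog_arm", "payload": {
  "motion": [
    {"dp": [0, -0.002, 0.02], "twist": 0},
    {"dp": [0, -0.002, 0.04], "twist": 0},
    {"dp": [0, -0.002, 0.055], "twist": 0},
    {"dp": [0, -0.002, 0.06], "twist": 0},
    {"dp": [0, -0.002, 0.06], "twist": 0},
    {"dp": [0.004, -0.002, 0.06], "twist": 0},
    {"dp": [0.008, -0.002, 0.06], "twist": 0},
    {"dp": [0.011, -0.002, 0.06], "twist": 0},
    {"dp": [0.013, -0.002, 0.06], "twist": 0},
    {"dp": [0.014, -0.002, 0.06], "twist": 0},
    {"dp": [0.015, -0.002, 0.06], "twist": 0},
    {"dp": [0.015, -0.002, 0.06], "twist": 0}
  ]
}}

```text
time: 22.4
position: [0.6125, -0.0554, 0.0172]
tcp_rot: [0.0, 0.623, 0.782, 0.0]
wrist_force: [-0.2, -0.2, 2.2]
opening: 0.002
```

Emit:
{"api": "jog_arm", "payload": {
  "motion": [
    {"dp": [0.0007, 0, 0], "twist": 0},
    {"dp": [0.0014, 0, 0], "twist": 0},
    {"dp": [0.002, 0, 0], "twist": 0},
    {"dp": [0.002, 0, 0], "twist": 0}
  ]
}}

```text
time: 22.73
position: [0.6124, -0.0553, 0.0172]
tcp_rot: [0.001, 0.624, 0.782, -0.0]
wrist_force: [2.3, -6.8, 1.5]
opening: 0.002
```

Emit:
{"api": "jog_arm", "payload": {
  "motion": [
    {"dp": [0.0007, 0, 0], "twist": 0},
    {"dp": [0.0014, 0, 0], "twist": 0},
    {"dp": [0.002, 0, 0], "twist": 0},
    {"dp": [0.002, 0, 0], "twist": 0}
  ]
}}

```text
time: 23.07
position: [0.6124, -0.0553, 0.0173]
tcp_rot: [0.002, 0.624, 0.781, -0.001]
wrist_force: [3.5, -10.1, -0.1]
opening: 0.0
```

Emit:
{"api": "jog_arm", "payload": {
  "motion": [
    {"dp": [0.001, 0, 0], "twist": 0},
    {"dp": [0.002, 0, 0], "twist": 0},
    {"dp": [0.002, 0, 0], "twist": 0}
  ]
}}

```text
time: 23.32
position: [0.6124, -0.0553, 0.0175]
tcp_rot: [0.003, 0.625, 0.781, -0.001]
wrist_force: [3.5, -15.0, -1.4]
opening: -0.003
```

Emit:
{"api": "jog_arm", "payload": {
  "motion": [
    {"dp": [-0.01, 0, 0], "twist": 0},
    {"dp": [-0.02, 0, -0.01], "twist": 0},
    {"dp": [-0.02, 0, -0.05], "twist": 0},
    {"dp": [-0.02, -0.01, -0.09], "twist": 0},
    {"dp": [0.01, -0.02, -0.12], "twist": 0},
    {"dp": [0.04, -0.03, -0.14], "twist": 0},
    {"dp": [0.06, -0.03, -0.16], "twist": 0},
    {"dp": [0.06, -0.03, -0.16], "twist": 0},
    {"dp": [0.06, -0.03, -0.16], "twist": 0},
    {"dp": [0.06, -0.03, -0.16], "twist": 0}
  ]
}}

```text
time: 24.15
position: [0.568, 0.0018, 0.1769]
tcp_rot: [-0.0, 0.623, 0.782, -0.0]
wrist_force: [-0.7, -0.0, -0.3]
opening: 0.001
```

```bash
python3 meas.py w7; python3 - <<'E'
import cv2
a=cv2.imread("pics/w7.png"); 
E
```

```text
t 24.15 pos [0.568  0.0018 0.1769] q [-0.000e+00  6.229e-01  7.823e-01 -1.000e-04] F [-0.7 -0.  -0.3] op 0.001 j [-0.39  0.41  0.4   1.81 -0.19  0.96  0.31]
tcp in jig [[ 5.66369623 -1.11678443]]
red y max [103.6] x [ 6.1 64.1] z 0.0339
 y -40 x range [ 6.2 64.7]
 y 0 x range [ 6.2 64.3]
 y 60 x range [31.7 64.9]
 y 90 x range [ 6.5 64.8]
 x 20 y max 103.6
 x 40 y max 103.5
```

View pics/w7.png

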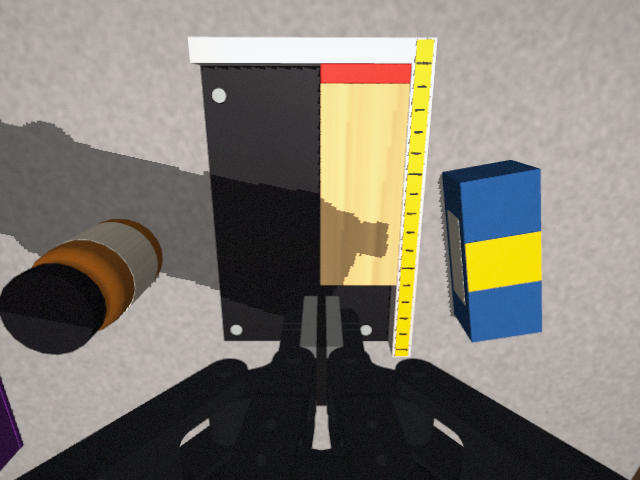

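The red end meets the white end stop (row ~65) and the long side meets the fence (column ~410), with no gap to be seen. A last numeric check of both seams and of the bystanders follows.

```bash
python3 - <<'E'
from h import *
im=cv2.imread("pics/w7.png")
for u in(330,365,400): print(u,[tuple(int(x) for x in im[v,u]) for v in range(61,69)])
for v in(100,180,270): 
    r=im[v]; print(v,[tuple(int(x) for x in r[u]) for u in range(399,414)])
g=np.load("scene0.npz"); c=cam("scene"); n,d=ctrl.snapshot("scene")
for a,x,y,r in(("jar",.411,-.065,.05),("can",.705,.265,.08),("green",.69,-.275,.09),("blue",.70,0,.08)):
    out=[]
    for D in(g["d"],d):
        P=cloud(c,D); m=(np.hypot(P[...,0]-x,P[...,1]-y)<r)&(P[...,2]>.02); out.append(np.nanmean(P[m],0).round(4))
    print(a,*out)
P=cloud(c,d); m=(np.hypot(P[...,0]-.5,P[...,1]+.365)<.065)&(P[...,2]>.02); print("offcut",rect(P,m))
E
```

```text
330 [(250, 248, 247), (245, 242, 242), (93, 91, 173), (54, 64, 244), (71, 82, 248), (71, 81, 247), (74, 84, 248), (72, 80, 248)]
365 [(250, 248, 247), (244, 241, 240), (91, 90, 166), (53, 63, 242), (71, 80, 248), (67, 76, 248), (67, 75, 247), (68, 78, 248)]
400 [(250, 248, 246), (244, 241, 239), (148, 148, 192), (48, 55, 239), (64, 76, 247), (64, 75, 248), (62, 73, 247), (66, 74, 247)]
100 [(134, 212, 244), (136, 215, 243), (136, 217, 244), (141, 218, 245), (140, 216, 246), (142, 219, 246), (145, 222, 248), (143, 221, 248), (145, 223, 248), (125, 195, 231), (183, 184, 186), (251, 249, 248), (239, 236, 235), (119, 190, 203), (56, 241, 247)]
180 [(144, 223, 248), (142, 222, 248), (145, 225, 249), (143, 220, 247), (149, 194, 225), (219, 222, 220), (229, 233, 231), (115, 158, 171), (53, 210, 228), (42, 238, 249), (42, 238, 249), (41, 237, 249), (39, 238, 249), (40, 238, 249), (39, 237, 248)]
270 [(155, 158, 167), (108, 165, 190), (8, 212, 239), (13, 230, 249), (26, 231, 249), (14, 230, 249), (10, 228, 248), (2, 229, 249), (23, 231, 249), (9, 229, 249), (16, 230, 249), (9, 226, 247), (19, 220, 244), (22, 224, 247), (19, 230, 249)]
jar [ 0.4311 -0.0727  0.0799] [ 0.4238 -0.0576  0.2657]
can [0.7242 0.2686 0.1008] [0.7242 0.2686 0.1009]
green [ 0.7042 -0.2718  0.056 ] [ 0.7042 -0.2719  0.0562]
blue [6.968e-01 2.000e-04 4.080e-02] [ 0.6918 -0.      0.0473]
offcut (array([ 500.1, -364.7]), array([96.3, 45.4]), 23.9, 504, np.float64(0.0468))
```

```bash
python3 - <<'E'
from h import *
print(ctrl.sign_off())
E
```

```text
the job is handed in; nothing more can be done
None
```

The job is done and handed in at about 24 s of the 69 s. The offcut is in the green bin, and the pale board lies flat on the jig, home in the fence corner.

**What I did:** I took the offcut off the jig and dropped it in the green bin. I then gripped the pale board across its width, laid it on the bed and slid the red end to the end stop. With shut fingers I pushed the long side against the back fence (wrist force about 18 N). Last I pushed the free end against the end stop (about 15 N).

**Last checks:**
- **Board against the fences:** Both pushes stopped dead. In the wrist picture the red end meets the end stop and the long side meets the back fence, with at most a pixel of edge blur between them. The depth measurement put the red end about 1.4 mm short of the stop. I put that down to measuring error, since the push and the picture both show contact.
- **Offcut:** In the last depth check it was still lying in the bin.
- **Bystanders:** The paint can and the green carton have not moved. The same check for the jar and the blue carton failed, because the arm hid part of them. Nothing suggested contact with either, and the last wrist picture shows both standing.
- **Robot:** The gripper is empty, raised clear and touching nothing.

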